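Make up two dispensing kits

ROBOT

A 7-joint arm with a two-finger parallel gripper is mounted at the origin on a cart in front of the work surface, level with it; the furniture and walls round the work are solid. World frame = base frame: x ahead of the robot, y to its left, z up, the work surface at z = 0. Lengths are in mm, angles in rad, forces in N, time in s.
With the tool pointing down it reaches from about 425 to 875 mm from the base axis. Payload 8.4 kg.
Tool frame: the origin (TCP) lies at the very end of the fingers, on their centre line; the grasp point (between the pads) lies 19 mm behind it; x points along the fingers, y is the direction in which the jaws open and shut, and the axes are right-handed (so a half turn about x gives the same grasp; the last joint's range is limited). The gripper opens to 87 mm and grips with 3 to 60 N. Pads are 19 mm wide; open, the fingers measure 117 mm over their backs; the gripper's body (75 mm by 190 mm) begins 51 mm behind the grasp point.
Start: joints at [-1.23, 0.333, 0.04, 1.465, -0.013, 1.343, -0.059], TCP at [276.74, 588.114, 222.546] pointing down, gripper open.
Joint ranges: [-2.58, 2.58], [-0.38, 2.09], [-1.3, 1.39], [0.25, 2.4], [-1.5, 4.64], [0.08, 2.09], [-2.65, 2.65]. Speed limits (rad/s): [2.22, 2.22, 2.79, 2.79, 3.14, 3.14, 3.14].

INTERFACE

Orientations are given as a rotation vector (axis times angle).
In Python, from workcell import sensors, optics, env, spotter gives the robot as it stands. The module is installed in compiled form; this text tells all that it offers.
- The arm moves only by the tool step_arm, never from a script. Its arguments are lists of equal length, an entry for each row: "slide": the shift along the tool's x, y, z scaled (see below), a list of three; "delta_rot": the turn, a rotation vector about the tool's x, y, z scaled (see below), a list of three. In form: {"slide": [[x, y, z], ...], "delta_rot": [[wx, wy, wz], ...]}. A call has 1 to 5 rows; each row is the pose to reach, as a shift and turn from the pose commanded when the call began, along the tool's axes at that moment, turning the shorter way round; what a row does not reach only later rows make up. The controller multiplies each number of a shift by 0.2 m and each number of a turn by pi rad. A row lasts 1/8 s, in which the tool goes at most 62.5 mm and 10.7 degrees, less where a joint would pass 70% of its speed; a pose out of reach is approached as far as the arm can. A call with a number of a shift or a turn outside -1 to 1 is refused whole. A call with a gripper value outside its range is refused whole. "gripper" is the opening, from 0 (shut) to 1 (fully open), set as the call begins (left out, the last holds). The fingers move at their own pace and stop on an object; "squeeze" is the grip in N (left out, the last holds). Time passes only in rows, so rows that repeat a pose let the fingers close. It gives the time, the measured TCP pose, the force and the opening at its end, in the units of the state.
- sensors.get_obs(): the state, without advancing time (a new reading comes with each control period).
- optics.grab_frame(name): name is "side" or "top"; returns a dict with "image" (384x512x3 uint8, red, green, blue), "intrinsics" (3x3 intrinsics, pixels), "D" ([k1, k2, p1, p2, k3] as OpenCV has them; the pictures are not rectified), "R" (3x3) and "t" (3): a world point X has camera coordinates R X + t. Camera axes: x right, y down, z forward; pixel columns grow to the right and rows downward; lengths in mm; the calibration is good to about 2 mm. A picture is of the moment at which its call begins. There is no depth.
- env.job_done(): hands the job in, once; it reports no verdict.
Trained networks look in a picture, given as the dict that the camera call returned (one of the last four; its "shot" number tells which), for a name from the list of things; names that differ only in an ending like _2 or _b are one class to them, and where a whole thing is asked for, a point or a joint stands for the part that bears it (a point fixed in the world has none). Each returns a list of dicts, best first, with "score" (0 to 1); they miss things now and then, are a little off and sometimes report something else, mostly with a low value. They report only what shows in the picture. A call takes as long as a camera call.
- spotter.search_frame(picture, target): "bbox" ([left, top, right, bottom] in pixels, round what is visible of it).
- spotter.cut_out(picture, target): "pixels" (384x512 bool, what is visible of it) and "bbox" ([left, top, right, bottom] in pixels, round what is visible of it).
The state is a dict: "time": time; "joint_positions": joint angles; "joint_vel": joint speeds; "joint_torque": joint torques, N m; "tool_pos": TCP position; "eef_rot": TCP orientation; "wrist_force": force on the tool from outside, world axes, zero at the start; "torque": the same for the moment, N m; "opening": finger opening in mm.
Only numpy, scipy, OpenCV 4.12 (cv2) and the standard library are available. Lean on these libraries where they do the work, as an engineer would, in place of code of your own. Each camera call takes 0.05 s, during which the arm holds its last target. There are 200 camera calls.

TASK

Make up two kits from the stock on the pharmacy counter. First the tray with two bays: put the tall green carton in its large bay and the small tablet bottle in its small bay. Only when that kit is complete, fill the tray with three bays: the flat white-and-blue carton in the large bay, and the large tablet bottle and the glass vial in the two small bays, one in each; everything rests on the tray floor the same way up as it stands now, and the orange-ended carton, the ink pad and the blue basket stay where they are.

Things in the scene. Friction and masses are not known exactly. Their poses are not given: they have to be found in the camera images.
- two_bay_tray: grey kit tray fixed to the counter, 191 (x) x 126 (y) mm, origin centre of underside. Floor 3 mm, walls and dividers 3 mm thick, tops 18 mm above the counter. Large bay at the +x end (away from robot): inside 104 (x) x 120 (y), centre x=+40.5, y=0. The -x end is ONE small bay, 78 (x) x 120 (y), centre x=-53.5, y=0 mm.
- three_bay_tray: grey kit tray fixed to the counter, 191 (x) x 126 (y) mm, origin centre of underside. Floor 3 mm, walls and dividers 3 mm thick, tops 18 mm above the counter. Large bay at the +x end (away from robot): inside 104 (x) x 120 (y), centre x=+40.5, y=0. The -x end is split by a divider at y=0 into TWO small bays, each 78 (x) x 58.5 (y), centres x=-53.5, y=+31 and y=-31 mm.
- tall_carton: green and white medicine carton standing on its long narrow side: 35 mm along its x, 90 mm along its y, 52 mm high; origin at the centre of its underside. Loose; grasp across the 35 mm.
- flat_carton: white medicine carton with a blue mark, lying flat: 50 mm along its x, 105 mm along its y, 30 mm high; origin at the centre of its underside. Loose; grasp across the 50 mm.
- large_bottle: the larger of the two loose white tablet bottles on the counter, with screw cap: diameter 37 mm, 82 mm high, standing upright; origin at the centre of its underside. Its straight body runs to about 65 mm.
- small_bottle: the smaller of the two loose white tablet bottles on the counter, with screw cap: diameter 28 mm, 59 mm high, standing upright; origin at the centre of its underside. Its straight body runs to about 48 mm.
- vial: small clear glass injection vial with a blue cap, standing upright: diameter 21 mm, 44 mm high; origin at the centre of its underside. Grip it round the glass body, below 30 mm.
- orange_carton: bystander: white medicine carton with an orange end, lying flat, 62 x 118 mm, 26 mm high; origin at the centre of its underside. Not part of either kit.
- stamp_pad: bystander: closed dark grey ink pad, 71 x 93 mm, 12 mm high; origin at the centre of its underside.
- blue_basket: bystander: small blue basket with dressing packs, 130 mm along its x, 184 mm along its y, 64 mm high; origin at the centre of its underside.

How it is judged:
By the outcome, as a careful person would: the job done as asked, in the order asked, and still so for the second after the job is handed in, with the robot touching nothing.
It also fails if it takes over 136 s, if anything falls off the work surface, if the arm or the gripper's body presses on something with over 40 N, if the wrist force passes 120 N, or if a joint passes its speed limit or range.

## Working session

There is one attempt and no reset: what is moved stays moved. The work goes in short steps, Python scripts to look and compute and a tool call to move; the robot and the scene stay as the last step left them, time stands still between calls to the robot, and variables do not carry over. Pictures are saved under pics/ and viewed, on a budget of 14 in all, crops included, one or two more only if the job needs it, and the job is handed in when it is done.

Besides the shell and the picture viewer there is one more tool, called after ">>>" as name(argument=value, ...) on one line, values as JSON. step_arm: Moves the arm, as the interface text tells. Shifts and turns lie within -1 to 1; 1 stands for 0.2 m of shift or pi rad of turn. Its arguments: {"type":"object","properties":{"slide":{"type":"array","items":{"type":"array","items":{"type":"number","minimum":-1,"maximum":1}}},"delta_rot":{"type":"array","items":{"type":"array","items":{"type":"number","minimum":-1,"maximum":1}}},"gripper":{"type":"number"},"squeeze":{"type":"number"}},"required":["slide","delta_rot"]}

```bash
mkdir -p pics; cat > h.py <<'E'
import numpy as np, cv2
from workcell import sensors, optics, env, spotter
from scipy.spatial.transform import Rotation as Ro
def ray(f,uv):
    K=np.array(f["intrinsics"],float);D=np.array(f["D"],float);R=np.array(f["R"]);t=np.array(f["t"])
    p=cv2.undistortPoints(np.array(uv,float).reshape(-1,1,2),K,D).reshape(-1,2)
    d=np.c_[p,np.ones(len(p))]@R
    return -R.T@t,d
def onz(f,uv,z):
    c,d=ray(f,uv); s=(z-c[2])/d[:,2]
    return c+d*s[:,None]
def proj(f,X):
    R=np.array(f["R"],float)
    return cv2.projectPoints(np.array(X,float).reshape(-1,1,3),cv2.Rodrigues(R)[0],np.array(f["t"],float),np.array(f["intrinsics"],float),np.array(f["D"],float))[0].reshape(-1,2)
def save(f,n): cv2.imwrite("pics/"+n,cv2.cvtColor(f["image"],cv2.COLOR_RGB2BGR))
E
python3 - <<'E'
from h import *
o=sensors.get_obs();print(o)
print(Ro.from_rotvec(o["eef_rot"]).as_matrix().round(3))
for n in("top","side"):
    f=optics.grab_frame(n);save(f,n+"0.png")
    print(n,(-np.array(f["R"]).T@f["t"]).round(),np.array(f["intrinsics"]).round(1).tolist())
    for t in "two_bay_tray three_bay_tray tall_carton flat_carton large_bottle small_bottle vial orange_carton stamp_pad blue_basket".split():
        for r in spotter.search_frame(f,t)[:2]:
            print(t,round(r["score"],2),np.round(r["bbox"]))
E
```

```text
{'time': 0.0, 'joint_positions': array([-1.23016053,  0.3338871 ,  0.03990033,  1.46630054, -0.01341365,
        1.34327878, -0.05852594]), 'joint_vel': array([-1.76328104e-03,  8.40649294e-05, -8.67587435e-04,  2.13879629e-03,
        2.96363762e-03,  1.01909194e-03, -8.72507806e-04]), 'joint_torque': array([ 7.39702573e-04, -6.56354713e+01,  1.33586224e+00, -4.03793800e+01,
       -5.95544139e-02,  4.44909884e-02,  1.29946879e-04]), 'tool_pos': array([276.59923231, 587.68555215, 221.6606959 ]), 'eef_rot': array([ 0.34375379,  1.54337341, -0.34626497]), 'wrist_force': array([-0.21088884, -0.32771415, -0.79905247]), 'torque': array([ 0.00664307, -0.02515125,  0.01814544]), 'opening': 87.08199720565794}
[[-0.001  0.426  0.905]
 [-0.001  0.905 -0.426]
 [-1.    -0.002  0.   ]]
top [ 417.   65. 1218.] [[377.0, 0.0, 251.6], [0.0, 377.0, 197.0], [0.0, 0.0, 1.0]]
two_bay_tray 0.56 [342. 204. 385. 271.]
two_bay_tray 0.51 [226. 185. 253. 210.]
three_bay_tray 0.9 [270. 186. 319. 252.]
tall_carton 0.71 [224. 182. 254. 209.]
flat_carton 0.72 [135. 206. 172. 232.]
large_bottle 0.73 [226. 184. 254. 208.]
large_bottle 0.63 [243. 240. 253. 256.]
small_bottle 0.54 [192. 198. 199. 205.]
orange_carton 0.96 [270. 152. 307. 176.]
stamp_pad 0.75 [328. 158. 361. 176.]
blue_basket 0.68 [191. 134. 249. 174.]
side [ 604. 1138.  576.] [[476.5, 0.0, 254.4], [0.0, 476.5, 184.8], [0.0, 0.0, 1.0]]
two_bay_tray 0.93 [259. 133. 326. 156.]
three_bay_tray 0.87 [238. 162. 315. 187.]
tall_carton 0.77 [235. 182. 266. 215.]
flat_carton 0.72 [266. 249. 310. 294.]
large_bottle 0.57 [308. 171. 327. 206.]
small_bottle 0.84 [248. 215. 262. 242.]
vial 0.62 [326. 225. 337. 245.]
orange_carton 0.63 [325. 228. 336. 245.]
stamp_pad 0.56 [211. 145. 234. 160.]
blue_basket 0.83 [162. 182. 219. 240.]
blue_basket 0.16 [197. 164. 223. 187.]
```

```bash
python3 - <<'E'
import cv2
a=cv2.imread("pics/top0.png")[125:290,100:400];cv2.imwrite("pics/top0c.png",cv2.resize(a,None,fx=2.66,fy=2.66,interpolation=2))
a=cv2.imread("pics/side0.png")[115:305,140:380];cv2.imwrite("pics/side0c.png",cv2.resize(a,None,fx=3,fy=3,interpolation=2))
E
```

```text
(no output)
```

View pics/top0c.png

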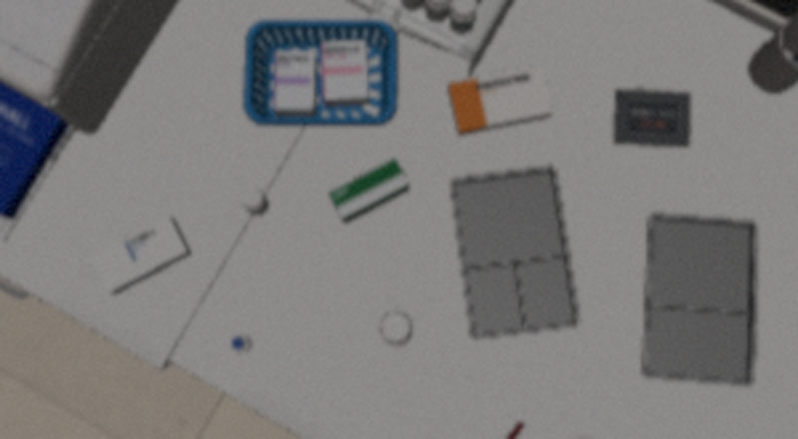

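View pics/side0c.png

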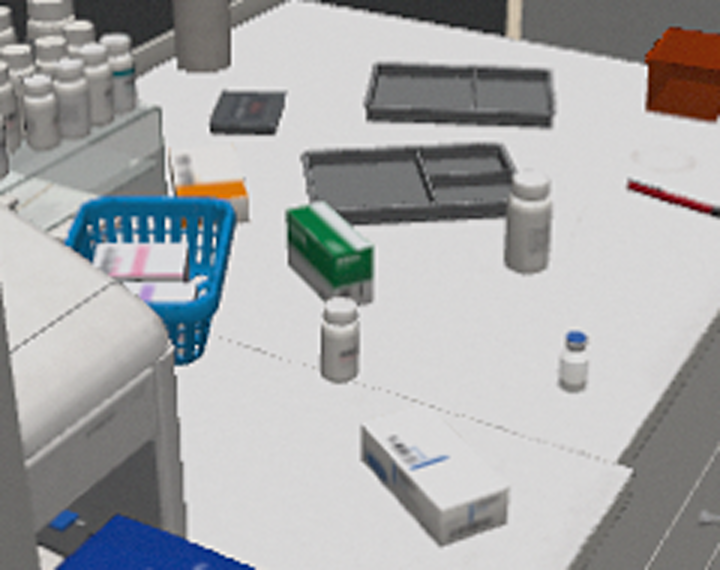

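The two views agree. The two-bay tray is at top-crop (642-755, 213-383) and the three-bay tray is at (452-578, 167-338). Their large bays are up (+x).
- **Stock in the top crop:** green carton (370,190), small bottle (257,203), large bottle (396,327), vial (242,343) and flat carton (145,255).
- **Wrong detections:** the best top-view hit for large_bottle and the side-view hit for orange_carton are both wrong.

Next I'll fit poses by matching silhouettes in both views.

```bash
cat > fit.py <<'E'
from h import *
from scipy.optimize import minimize
DIM=dict(two_bay_tray=(191,126,18),three_bay_tray=(191,126,18),tall_carton=(35,90,52),flat_carton=(50,105,30),orange_carton=(62,118,26),
 large_bottle=(37,82),small_bottle=(28,59),vial=(21,44))
def pts(n,p,z0=0):
    d=DIM[n]
    if len(d)==3:
        c,s=np.cos(p[2]),np.sin(p[2])
        return np.array([[p[0]+c*a-s*b,p[1]+s*a+c*b,z] for a in(-d[0]/2,d[0]/2) for b in(-d[1]/2,d[1]/2) for z in(z0,z0+d[2])])
    r=d[0]/2;h=d[1];prof={37:[(r,0),(r,65),(r*.8,68),(r*.8,82)],28:[(r,0),(r,48),(r*.8,50),(r*.8,59)],21:[(r,0),(r,29),(r*.7,34),(r*.7,44)]}[d[0]]
    a=np.linspace(0,2*np.pi,24,endpoint=False)
    return np.concatenate([np.c_[p[0]+R*np.cos(a),p[1]+R*np.sin(a),np.full(24,z0+z)] for R,z in prof])
def sil(f,n,p,z0,bb,S=6):
    q=proj(f,pts(n,p,z0)); m=np.zeros(((bb[3]-bb[1])*S,(bb[2]-bb[0])*S),np.uint8)
    h=cv2.convexHull((((q-[bb[0],bb[1]]+.5)*S)).astype(np.float32)).round().astype(int)
    cv2.fillPoly(m,[h],1);return m
def fit(n,obs,p0,z0=0,S=6):
    L=[]
    for f,m in obs:
        ys,xs=np.nonzero(m);bb=[max(xs.min()-20,0),max(ys.min()-20,0),min(xs.max()+20,512),min(ys.max()+20,384)]
        L.append((f,bb,np.kron(m[bb[1]:bb[3],bb[0]:bb[2]].astype(np.uint8),np.ones((S,S),np.uint8))))
    def c(p,each=False):
        v=[]
        for f,bb,m in L:
            s=sil(f,n,p,z0,bb); v.append(1-(s&m).sum()/max(1,(s|m).sum()))
        return v if each else sum(v)
    best=None
    for y in ([p0[2]] if len(p0)==3 else [None]):
        k=len(p0);s0=np.array([p0]+[np.array(p0)+np.eye(k)[i]*([8,8,.15][i]) for i in range(k)])
        r=minimize(c,p0,method="Nelder-Mead",options=dict(initial_simplex=s0,xatol=.05,fatol=1e-4))
    return r.x,np.round(c(r.x,True),3)
def pick(f,n,near,tol=15):
    for r in spotter.cut_out(f,n):
        b=np.array(r["bbox"]);ctr=[(b[0]+b[2])/2,(b[1]+b[3])/2]
        if np.hypot(*(np.array(ctr)-near))<tol: return r["pixels"]
E
python3 - <<'E'
from fit import *
T=optics.grab_frame("top");S=optics.grab_frame("side")
near=dict(two_bay_tray=((363,238),(292,145),0),three_bay_tray=((294,220),(277,175),.1),tall_carton=((239,196),(251,199),.45),flat_carton=((154,219),(288,271),.45),
 orange_carton=((288,164),None,1.4),large_bottle=((248,248),(317,188)),small_bottle=((195,202),(255,228)),vial=((191,254),(331,235)))
for n,v in near.items():
    obs=[]
    for f,c in((T,v[0]),(S,v[1])):
        if c:
            m=pick(f,n,c)
            if m is not None: obs.append((f,m))
            else: print(n,"missing","TS"[f is S])
    p0=onz(T,[v[0]],DIM[n][-1]/2)[0][:2].tolist()
    if len(DIM[n])==3:
        yaws=[v[2],-v[2]] if abs(v[2])<1 else [v[2],-v[2]]
        R=[fit(n,obs,p0+[y]) for y in yaws]; r=min(R,key=lambda r:r[1].sum())
    else: r=fit(n,obs,p0)
    print(n,np.round(p0),r[0].round(2),r[1])
    for f,m in obs: print("   single","TS"[f is S],fit(n,[(f,m)],list(r[0]))[0].round(2))
E
```

```text
two_bay_tray missing S
two_bay_tray [ 492. -281.] [ 4.9753e+02 -2.8170e+02 -9.0000e-02] [0.073]
   single T [ 4.9734e+02 -2.8109e+02 -9.0000e-02]
three_bay_tray [553. -63.] [ 5.5734e+02 -5.8330e+01  1.0000e-01] [0.059 0.098]
   single T [ 5.568e+02 -5.891e+01  1.200e-01]
   single S [ 5.5849e+02 -5.8760e+01  8.0000e-02]
tall_carton [631. 113.] [6.3010e+02 1.1493e+02 4.5000e-01] [0.064 0.109]
   single T [6.3010e+02 1.1493e+02 4.5000e-01]
   single S [6.2963e+02 1.1402e+02 4.3000e-01]
flat_carton [561. 387.] [5.5838e+02 3.9079e+02 4.6000e-01] [0.071 0.056]
   single T [5.5911e+02 3.8922e+02 4.5000e-01]
   single S [5.5761e+02 3.9219e+02 4.8000e-01]
orange_carton [738. -49.] [ 7.4507e+02 -4.4850e+01  1.8000e-01] [0.069]
   single T [ 7.4514e+02 -4.4740e+01  1.9000e-01]
large_bottle [464.  86.] [464.43  83.86] [0.21  0.093]
   single T [464.39  83.86]
   single S [464.38  83.2 ]
small_bottle missing S
small_bottle [613. 254.] [619.63 252.41] [0.266]
   single T [619.68 252.75]
vial [448. 265.] [451.07 270.45] [0.381 0.094]
   single T [451.11 269.89]
   single S [451.05 270.45]
```

```bash
cat > plan.py <<'E'
from h import *
import json,math
def Rd(a): return np.array([[0,math.cos(a),math.sin(a)],[0,math.sin(a),-math.cos(a)],[-1,0,0]])
def wrap(d): return (d+np.pi/2)%np.pi-np.pi/2
def plan(wps):
    """wps: (x,y,z,jaw angle,step mm,settle rows,gripper|None). prints step_arm calls"""
    o=sensors.get_obs();P=np.array(o["tool_pos"]);R=Ro.from_rotvec(o["eef_rot"]).as_matrix()
    print("at",P.round(1),"jaw",round(math.atan2(R[1,1],R[0,1]),3),"open",round(o["opening"],1),"F",np.round(o["wrist_force"],1),"t",o["time"])
    for x,y,z,a,st,settle,g in wps:
        T=np.array([x,y,z],float);a0=math.atan2(R[1,1],R[0,1]);a=a0+wrap(a-a0)
        n=max(1,math.ceil(np.linalg.norm(T-P)/st-1e-6),math.ceil(abs(a-a0)/.17))
        tgt=[(P+(T-P)*k/n,a0+(a-a0)*k/n) for k in range(1,n+1)]+[(T,a)]*settle
        while tgt:
            c,tgt=tgt[:5],tgt[5:]
            s=[(R.T@(p-P)/200).round(3) for p,_ in c]; w=[(Ro.from_matrix(R.T@Rd(b)).as_rotvec()/np.pi).round(3) for _,b in c]
            d=dict(slide=[(v+0.).tolist() for v in s],delta_rot=[(v+0.).tolist() for v in w])
            if g is not None: d["gripper"]=g
            print(json.dumps(d))
            P=P+R@s[-1]*200; R=R@Ro.from_rotvec(w[-1]*np.pi).as_matrix()
    print("end",P.round(1))
E
python3 - <<'E'
from fit import *
from plan import plan
S=optics.grab_frame("side")
for X in ([619.6,252.6],): 
    q=proj(S,pts("small_bottle",X));print("small pred bbox",q.min(0).round(),q.max(0).round(),"seen 248 215 262 242")
q=proj(S,pts("two_bay_tray",[497.5,-281.7,-.065]));print(q.min(0).round(),q.max(0).round(),"seen 259 133 326 156")
T=optics.grab_frame("top")
c=np.array([[652,213],[755,222],[750,383],[642,378]])/2.66+[100,125];print("two bay corners z18",onz(T,c,18).round().tolist())
plan([(630,115,160,.45,50,2,.75),(630,115,22,.45,35,2,None)])
E
```

```text
small pred bbox [246. 213.] [259. 242.] seen 248 215 262 242
[262. 135.] [324. 156.] seen 259 133 326 156
two bay corners z18 [[598.0, -227.0, 18.0], [585.0, -351.0, 18.0], [395.0, -331.0, 18.0], [402.0, -205.0, 18.0]]
at [276.8 588.1 222.5] jaw 1.131 open 87.3 F [-0.2  0.2 -0.1] t 2.05
{"slide": [[0.026, -0.116, 0.217], [0.052, -0.231, 0.434], [0.078, -0.347, 0.651], [0.104, -0.463, 0.868], [0.13, -0.578, 1.086]], "delta_rot": [[0.018, 0.0, 0.0], [0.036, 0.0, 0.0], [0.054, 0.0, 0.0], [0.072, 0.0, 0.0], [0.09, 0.0, 0.0]], "gripper": 0.75}
{"slide": [[0.026, -0.051, 0.24], [0.052, -0.102, 0.481], [0.079, -0.152, 0.722], [0.105, -0.203, 0.963], [0.131, -0.253, 1.204]], "delta_rot": [[0.018, 0.0, 0.0], [0.036, 0.0, 0.0], [0.055, 0.0, 0.0], [0.073, 0.0, 0.0], [0.091, 0.0, 0.0]], "gripper": 0.75}
{"slide": [[0.026, 0.019, 0.245], [0.052, 0.038, 0.49], [0.052, 0.038, 0.49], [0.052, 0.038, 0.49]], "delta_rot": [[0.018, 0.0, 0.0], [0.036, 0.0, 0.0], [0.036, 0.0, 0.0], [0.036, 0.0, 0.0]], "gripper": 0.75}
{"slide": [[0.172, 0.0, 0.0], [0.345, 0.0, 0.0], [0.517, 0.0, 0.0], [0.69, 0.0, 0.0], [0.69, 0.0, 0.0]], "delta_rot": [[0.0, 0.0, 0.0], [0.0, 0.0, 0.0], [0.0, 0.0, 0.0], [0.0, 0.0, 0.0], [0.0, 0.0, 0.0]]}
{"slide": [[0.0, 0.0, 0.0]], "delta_rot": [[0.0, 0.0, 0.0]]}
end [629.9 115.   22. ]
```

```bash
sed -i 's/c,tgt=tgt\[:5\],tgt\[5:\]/k=5 if st<=40 else 3;c,tgt=tgt[:k],tgt[k:]/' plan.py
python3 -c "
from plan import plan
plan([(630,115,160,.45,60,2,.75),(630,115,22,.45,35,1,None)])"
```

```text
at [276.8 588.1 222.5] jaw 1.131 open 87.3 F [-0.2  0.2 -0.1] t 2.05
{"slide": [[0.031, -0.139, 0.261], [0.063, -0.278, 0.521], [0.094, -0.417, 0.782]], "delta_rot": [[0.022, 0.0, 0.0], [0.043, 0.0, 0.0], [0.065, 0.0, 0.0]], "gripper": 0.75}
{"slide": [[0.031, -0.083, 0.283], [0.062, -0.166, 0.566], [0.094, -0.249, 0.849]], "delta_rot": [[0.022, 0.0, 0.0], [0.043, 0.0, 0.0], [0.065, 0.0, 0.0]], "gripper": 0.75}
{"slide": [[0.031, -0.024, 0.295], [0.062, -0.048, 0.589], [0.094, -0.072, 0.883]], "delta_rot": [[0.022, 0.0, 0.0], [0.043, 0.0, 0.0], [0.065, 0.0, 0.0]], "gripper": 0.75}
{"slide": [[0.031, 0.036, 0.293], [0.031, 0.036, 0.293], [0.031, 0.036, 0.293]], "delta_rot": [[0.022, 0.0, 0.0], [0.022, 0.0, 0.0], [0.022, 0.0, 0.0]], "gripper": 0.75}
{"slide": [[0.172, 0.0, 0.0], [0.345, 0.0, 0.0], [0.517, 0.0, 0.0], [0.69, 0.0, 0.0], [0.69, 0.0, 0.0]], "delta_rot": [[0.0, 0.0, 0.0], [0.0, 0.0, 0.0], [0.0, 0.0, 0.0], [0.0, 0.0, 0.0], [0.0, 0.0, 0.0]]}
end [629.9 114.9  22. ]
```

>>> step_arm(slide=[[0.031,-0.139,0.261],[0.063,-0.278,0.521],[0.094,-0.417,0.782]], delta_rot=[[0.022,0,0],[0.043,0,0],[0.065,0,0]], gripper=0.75)

```text
time: 2.42
tool_pos: [383.7, 444.5, 203.7]
eef_rot: [0.506, 1.511, -0.506]
wrist_force: [1.4, -0.6, 0.7]
opening: 68.1
```

>>> step_arm(slide=[[0.031,-0.083,0.283],[0.062,-0.166,0.566],[0.094,-0.249,0.849]], delta_rot=[[0.022,0,0],[0.043,0,0],[0.065,0,0]])

```text
time: 2.8
tool_pos: [489.6, 302.7, 185.1]
eef_rot: [0.665, 1.467, -0.664]
wrist_force: [1.0, -0.7, 0.6]
opening: 65.3
```

>>> step_arm(slide=[[0.031,-0.024,0.295],[0.062,-0.048,0.589],[0.094,-0.072,0.883]], delta_rot=[[0.022,0,0],[0.043,0,0],[0.065,0,0]])

```text
time: 3.18
tool_pos: [595.6, 160.8, 166.3]
eef_rot: [0.821, 1.41, -0.82]
wrist_force: [0.6, 0.3, -0.1]
opening: 65.1
```

>>> step_arm(slide=[[0.031,0.036,0.293],[0.031,0.036,0.293],[0.031,0.036,0.293]], delta_rot=[[0.022,0,0],[0.022,0,0],[0.022,0,0]])

```text
time: 3.55
tool_pos: [629.8, 115.2, 159.8]
eef_rot: [0.872, 1.389, -0.872]
wrist_force: [0.3, 0.4, 0.4]
opening: 65.2
```

>>> step_arm(slide=[[0.172,0,0],[0.345,0,0],[0.517,0,0],[0.69,0,0],[0.69,0,0]], delta_rot=[[0,0,0],[0,0,0],[0,0,0],[0,0,0],[0,0,0]])

```text
time: 4.18
tool_pos: [627.3, 116.5, 19.7]
eef_rot: [0.868, 1.394, -0.873]
wrist_force: [-0.5, -0.1, -0.3]
opening: 65.3
```

>>> step_arm(slide=[[0,0,0],[0,0,0],[0,0,0],[0,0,0],[0,0,0]], delta_rot=[[0,0,0],[0,0,0],[0,0,0],[0,0,0],[0,0,0]], gripper=0, squeeze=20)

```text
time: 4.8
tool_pos: [630.2, 115.1, 22.7]
eef_rot: [0.873, 1.388, -0.872]
wrist_force: [-1.8, -0.1, 6.0]
opening: 34.9
```

>>> step_arm(slide=[[0,0,0],[-0.15,0,0],[-0.35,0,0],[-0.55,0,0],[-0.7,0,0]], delta_rot=[[0,0,0],[0,0,0],[0,0,0],[0,0,0],[0,0,0]])

```text
time: 5.42
tool_pos: [630.2, 114.9, 163.7]
eef_rot: [0.873, 1.388, -0.872]
wrist_force: [1.1, -0.3, -0.6]
opening: 34.8
```

```bash
python3 - <<'E'
from plan import *
T=optics.grab_frame("top");S=optics.grab_frame("side")
a=np.hstack([cv2.resize(f["image"][100:300,100:400],None,fx=1.33,fy=1.33) for f in(T,S)])
cv2.imwrite("pics/a1.png",cv2.cvtColor(a,4))
tx,ty,th=497,-281,-.09
x,y=tx+40.5*math.cos(th),ty+40.5*math.sin(th)
plan([(x,y,170,th,60,2,None),(x,y,40,th,35,0,None),(x,y,26,th,6,1,None)])
E
```

```text
at [631.8 115.1 165.7] jaw 0.449 open 34.9 F [-0.6  1.2  0.1] t 5.525
{"slide": [[-0.004, -0.185, 0.228], [-0.008, -0.369, 0.456], [-0.012, -0.554, 0.684]], "delta_rot": [[0.025, 0.0, -0.002], [0.049, 0.0, -0.002], [0.074, 0.0, -0.002]]}
{"slide": [[-0.003, -0.127, 0.264], [-0.005, -0.255, 0.529], [-0.008, -0.382, 0.793]], "delta_rot": [[0.024, 0.0, 0.0], [0.049, 0.0, 0.0], [0.073, 0.0, 0.0]]}
{"slide": [[-0.003, -0.064, 0.286], [-0.003, -0.064, 0.286], [-0.003, -0.064, 0.286]], "delta_rot": [[0.025, 0.0, 0.0], [0.025, 0.0, 0.0], [0.025, 0.0, 0.0]]}
{"slide": [[0.162, 0.0, 0.0], [0.325, 0.0, 0.0], [0.487, 0.0, 0.0], [0.65, 0.001, 0.0]], "delta_rot": [[0.0, 0.0, 0.0], [0.0, 0.0, 0.0], [0.0, 0.0, 0.0], [0.0, 0.0, 0.0]]}
{"slide": [[0.023, 0.0, 0.0], [0.046, 0.0, 0.0], [0.07, 0.0, 0.0], [0.07, 0.0, 0.0]], "delta_rot": [[0.0, 0.0, 0.0], [0.0, 0.0, 0.0], [0.0, 0.0, 0.0], [0.0, 0.0, 0.0]]}
end [ 537.4 -284.7   25.9]
```

View pics/a1.png

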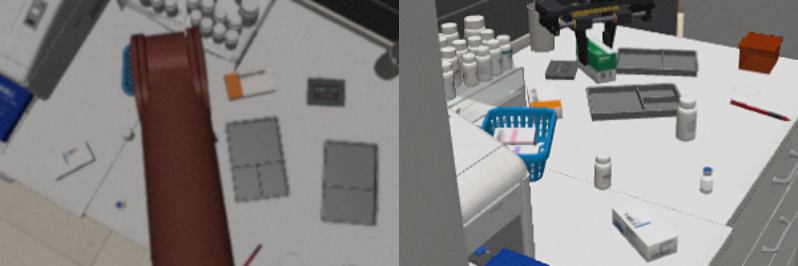

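The top-left panel is mostly arm. In the right panel the green carton hangs upright in the jaws at (600,60), so the grasp is good. The measured pose lags a little, so I'll plan from the commanded pose.

```bash
sed -i 's/def plan(wps):/def plan(wps,start=None):/; s/^    for x,y,z,a,st,settle,g in wps:/    if start: P=np.array(start[:3],float);R=Rd(start[3])\n&/' plan.py; python3 - <<'E'
from plan import *
tx,ty,th=497,-281,-.09
x,y=tx+40.5*math.cos(th),ty+40.5*math.sin(th)
plan([(x,y,170,th,60,2,None),(x,y,40,th,35,0,None),(x,y,26,th,6,1,None)],(629.9,114.9,162,.449))
E
```

```text
at [631.8 115.1 165.7] jaw 0.449 open 34.9 F [-0.6  1.2  0.1] t 5.525
{"slide": [[-0.006, -0.183, 0.228], [-0.011, -0.367, 0.457], [-0.017, -0.55, 0.685]], "delta_rot": [[0.025, 0.0, 0.0], [0.049, 0.0, 0.0], [0.074, 0.0, 0.0]]}
{"slide": [[-0.006, -0.126, 0.265], [-0.012, -0.252, 0.529], [-0.017, -0.378, 0.794]], "delta_rot": [[0.024, 0.0, 0.0], [0.049, 0.0, 0.0], [0.073, 0.0, 0.0]]}
{"slide": [[-0.006, -0.062, 0.286], [-0.006, -0.062, 0.286], [-0.006, -0.062, 0.286]], "delta_rot": [[0.025, 0.0, 0.0], [0.025, 0.0, 0.0], [0.025, 0.0, 0.0]]}
{"slide": [[0.162, 0.0, 0.0], [0.325, 0.0, 0.0], [0.487, 0.0, 0.0], [0.65, 0.0, 0.0]], "delta_rot": [[0.0, 0.0, 0.0], [0.0, 0.0, 0.0], [0.0, 0.0, 0.0], [0.0, 0.0, 0.0]]}
{"slide": [[0.023, 0.0, 0.0], [0.047, 0.0, 0.0], [0.07, 0.0, 0.0], [0.07, 0.0, 0.0]], "delta_rot": [[0.0, 0.0, 0.0], [0.0, 0.0, 0.0], [0.0, 0.0, 0.0], [0.0, 0.0, 0.0]]}
end [ 537.4 -284.6   26. ]
```

>>> step_arm(slide=[[-0.006,-0.183,0.228],[-0.011,-0.367,0.457],[-0.017,-0.55,0.685]], delta_rot=[[0.025,0,0],[0.049,0,0],[0.074,0,0]])

```text
time: 5.9
tool_pos: [589.2, -57.9, 164.5]
eef_rot: [1.049, 1.304, -1.051]
wrist_force: [0.5, -0.1, 0.5]
opening: 35.1
```

>>> step_arm(slide=[[-0.006,-0.126,0.265],[-0.012,-0.252,0.529],[-0.017,-0.378,0.794]], delta_rot=[[0.024,0,0],[0.049,0,0],[0.073,0,0]])

```text
time: 6.28
tool_pos: [549.6, -229.0, 168.0]
eef_rot: [1.22, 1.203, -1.221]
wrist_force: [0.6, -0.4, -0.1]
opening: 34.8
```

>>> step_arm(slide=[[-0.006,-0.062,0.286],[-0.006,-0.062,0.286],[-0.006,-0.062,0.286],[-0.006,-0.062,0.286]], delta_rot=[[0.025,0,0],[0.025,0,0],[0.025,0,0],[0.025,0,0]])

```text
time: 6.78
tool_pos: [538.0, -282.8, 169.4]
eef_rot: [1.274, 1.167, -1.274]
wrist_force: [-0.3, 0.4, -0.6]
opening: 34.8
```

>>> step_arm(slide=[[0.162,0,0],[0.325,0,0],[0.487,0,0],[0.6,0,0],[0.65,0,0]], delta_rot=[[0,0,0],[0,0,0],[0,0,0],[0,0,0],[0,0,0]])

```text
time: 7.4
tool_pos: [537.4, -282.9, 38.5]
eef_rot: [1.274, 1.168, -1.275]
wrist_force: [-0.5, 0.1, -0.0]
opening: 34.7
```

>>> step_arm(slide=[[0.023,0,0],[0.047,0,0],[0.07,0,0],[0.07,0,0],[0.07,0,0]], delta_rot=[[0,0,0],[0,0,0],[0,0,0],[0,0,0],[0,0,0]])

```text
time: 8.02
tool_pos: [537.7, -284.7, 26.2]
eef_rot: [1.276, 1.164, -1.276]
wrist_force: [1.0, 0.2, -0.8]
opening: 35.2
```

>>> step_arm(slide=[[0.005,0,0],[0.005,0,0],[0.005,0,0],[0.005,0,0]], delta_rot=[[0,0,0],[0,0,0],[0,0,0],[0,0,0]], gripper=0.63)

```text
time: 8.52
tool_pos: [537.5, -284.6, 25.0]
eef_rot: [1.276, 1.165, -1.276]
wrist_force: [-0.7, 0.8, -0.2]
opening: 54.2
```

>>> step_arm(slide=[[-0.1,0,0],[-0.3,0,0],[-0.5,0,0],[-0.725,0,0],[-0.725,0,0]], delta_rot=[[0,0,0],[0,0,0],[0,0,0],[0,0,0],[0,0,0]])

```text
time: 9.15
tool_pos: [539.3, -286.1, 175.2]
eef_rot: [1.278, 1.158, -1.272]
wrist_force: [-0.2, -0.5, 0.0]
opening: 54.8
```

```bash
python3 - <<'E'
from fit import *
from plan import *
T=optics.grab_frame("top");S=optics.grab_frame("side")
r=spotter.cut_out(S,"small_bottle");print([(round(q["score"],2),q["bbox"]) for q in r])
m=pick(S,"small_bottle",(255,228),20)
if m is not None: print("S",fit("small_bottle",[(S,m)],[617,252]))
r=spotter.cut_out(S,"tall_carton");print([(round(q["score"],2),q["bbox"]) for q in r])
if r: print(fit("tall_carton",[(S,r[0]["pixels"])],[537,-284,-.09],3))
a=cv2.resize(np.hstack([T["image"][175:235,170:230],S["image"][200:260,225:285]]),None,fx=6,fy=6,interpolation=2)
b=cv2.resize(S["image"][115:195,225:345],(720,480),interpolation=2)
cv2.imwrite("pics/a2.png",cv2.cvtColor(cv2.resize(np.vstack([a,b]),None,fx=.71,fy=.71),4))
E
```

```text
[(0.86, [249.0, 217.7, 260.8, 241.2])]
S (array([618.69442594, 252.23533314]), array([0.064]))
[(0.74, [271.2, 122.0, 287.0, 151.2])]
(array([ 5.36437298e+02, -3.08258925e+02, -1.48276702e-01]), array([0.148]))
```

View pics/a2.png

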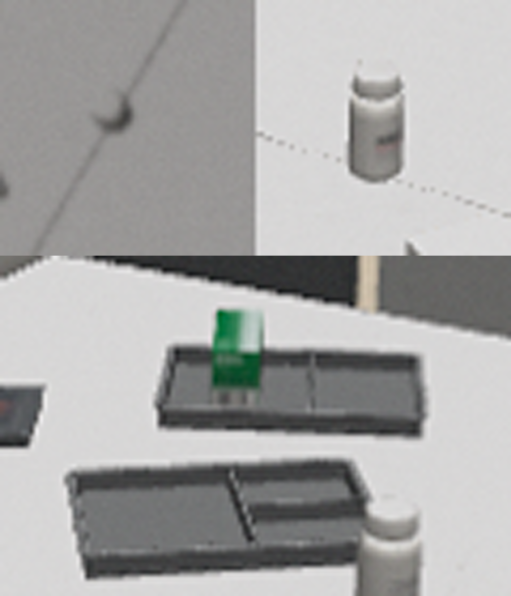

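The small bottle (right top panel (377,120)) fits at (619,252) in both views. The green carton stands upright in the two-bay tray's large bay (lower panel (238,350)).

```bash
python3 - <<'E'
from plan import *
tx,ty,th=497,-281,-.09
x,y=tx-53.5*math.cos(th),ty-53.5*math.sin(th)
plan([(619,252,160,.35,60,2,None),(619,252,18,.35,36,1,None)],(537.4,-284.6,170,-.09))
plan([(x,y,160,th,60,2,None),(x,y,35,th,32,1,None),(x,y,22,th,6,2,None)],(619,252,160,.35))
E
```

```text
at [ 536.9 -284.2  169.1] jaw -0.091 open 54.8 F [-0.9  1.1 -0.5] t 9.4
{"slide": [[0.005, 0.017, -0.271], [0.01, 0.033, -0.542], [0.015, 0.05, -0.813]], "delta_rot": [[-0.014, 0.0, 0.0], [-0.028, 0.0, 0.0], [-0.042, 0.0, 0.0]]}
{"slide": [[0.005, 0.052, -0.266], [0.01, 0.104, -0.532], [0.015, 0.156, -0.799]], "delta_rot": [[-0.014, 0.0, 0.0], [-0.028, 0.0, 0.0], [-0.042, 0.0, 0.0]]}
{"slide": [[0.005, 0.086, -0.257], [0.01, 0.173, -0.514], [0.015, 0.259, -0.771]], "delta_rot": [[-0.014, 0.0, 0.0], [-0.028, 0.0, 0.0], [-0.042, 0.0, 0.0]]}
{"slide": [[0.005, 0.12, -0.244], [0.005, 0.12, -0.244], [0.005, 0.12, -0.244]], "delta_rot": [[-0.014, 0.0, 0.0], [-0.014, 0.0, 0.0], [-0.014, 0.0, 0.0]]}
{"slide": [[0.178, 0.0, 0.0], [0.355, 0.0, 0.0], [0.533, 0.0, 0.0], [0.71, 0.0, 0.0], [0.71, 0.0, 0.0]], "delta_rot": [[0.0, 0.0, 0.0], [0.0, 0.0, 0.0], [0.0, 0.0, 0.0], [0.0, 0.0, 0.0], [0.0, 0.0, 0.0]]}
end [619. 252.  18.]
at [ 536.9 -284.2  169.1] jaw -0.091 open 54.8 F [-0.9  1.1 -0.5] t 9.4
{"slide": [[0.0, -0.173, 0.218], [0.0, -0.346, 0.436], [0.0, -0.519, 0.654]], "delta_rot": [[0.014, 0
[... 236 characters left out ...]
 -0.22, 0.511], [0.0, -0.33, 0.766]], "delta_rot": [[0.014, 0.0, 0.0], [0.028, 0.0, 0.0], [0.042, 0.0, 0.0]]}
{"slide": [[0.0, -0.075, 0.268], [0.0, -0.075, 0.268], [0.0, -0.075, 0.268]], "delta_rot": [[0.014, 0.0, 0.0], [0.014, 0.0, 0.0], [0.014, 0.0, 0.0]]}
{"slide": [[0.156, 0.0, 0.0], [0.313, 0.0, 0.0], [0.469, 0.0, 0.0], [0.625, 0.0, 0.0], [0.625, 0.0, 0.0]], "delta_rot": [[0.0, 0.0, 0.0], [0.0, 0.0, 0.0], [0.0, 0.0, 0.0], [0.0, 0.0, 0.0], [0.0, 0.0, 0.0]]}
{"slide": [[0.022, 0.0, 0.0], [0.043, 0.0, 0.0], [0.065, 0.0, 0.0], [0.065, 0.0, 0.0], [0.065, 0.0, 0.0]], "delta_rot": [[0.0, 0.0, 0.0], [0.0, 0.0, 0.0], [0.0, 0.0, 0.0], [0.0, 0.0, 0.0], [0.0, 0.0, 0.0]]}
end [ 443.8 -276.1   22. ]
```

>>> step_arm(slide=[[0.005,0.017,-0.271],[0.01,0.033,-0.542],[0.015,0.05,-0.813]], delta_rot=[[-0.014,0,0],[-0.028,0,0],[-0.042,0,0]])

```text
time: 9.78
tool_pos: [561.8, -122.0, 166.1]
eef_rot: [1.178, 1.23, -1.18]
wrist_force: [0.0, 0.4, 0.2]
opening: 54.8
```

>>> step_arm(slide=[[0.005,0.052,-0.266],[0.01,0.104,-0.532],[0.015,0.156,-0.799]], delta_rot=[[-0.014,0,0],[-0.028,0,0],[-0.042,0,0]])

```text
time: 10.15
tool_pos: [586.4, 39.0, 163.1]
eef_rot: [1.079, 1.287, -1.081]
wrist_force: [0.4, 0.0, 0.1]
opening: 54.7
```

>>> step_arm(slide=[[0.005,0.086,-0.257],[0.01,0.173,-0.514],[0.015,0.259,-0.771]], delta_rot=[[-0.014,0,0],[-0.028,0,0],[-0.042,0,0]])

```text
time: 10.52
tool_pos: [611.0, 199.7, 159.9]
eef_rot: [0.98, 1.339, -0.982]
wrist_force: [1.1, -0.4, 0.3]
opening: 54.9
```

>>> step_arm(slide=[[0.005,0.12,-0.244],[0.005,0.12,-0.244],[0.005,0.12,-0.244],[0.005,0.12,-0.244]], delta_rot=[[-0.014,0,0],[-0.014,0,0],[-0.014,0,0],[-0.014,0,0]])

```text
time: 11.02
tool_pos: [619.9, 249.9, 159.7]
eef_rot: [0.95, 1.353, -0.951]
wrist_force: [0.2, -0.4, 0.3]
opening: 54.8
```

>>> step_arm(slide=[[0.178,0,0],[0.355,0,0],[0.533,0,0],[0.65,0,0],[0.71,0,0]], delta_rot=[[0,0,0],[0,0,0],[0,0,0],[0,0,0],[0,0,0]])

```text
time: 11.65
tool_pos: [619.3, 250.3, 16.8]
eef_rot: [0.949, 1.354, -0.951]
wrist_force: [-0.2, 0.1, 1.1]
opening: 55.0
```

>>> step_arm(slide=[[0,0,0],[0,0,0],[0,0,0],[0,0,0],[0,0,0]], delta_rot=[[0,0,0],[0,0,0],[0,0,0],[0,0,0],[0,0,0]], gripper=0, squeeze=15)

```text
time: 12.28
tool_pos: [620.2, 252.1, 18.8]
eef_rot: [0.949, 1.354, -0.948]
wrist_force: [-0.6, -0.4, 5.1]
opening: 27.2
```

>>> step_arm(slide=[[-0.1,0,0],[-0.3,0,0],[-0.5,0,0],[-0.65,0,0],[-0.71,0,0]], delta_rot=[[0,0,0],[0,0,0],[0,0,0],[0,0,0],[0,0,0]])

```text
time: 12.9
tool_pos: [620.6, 252.2, 163.0]
eef_rot: [0.951, 1.353, -0.946]
wrist_force: [-0.3, -0.5, -1.6]
opening: 26.8
```

>>> step_arm(slide=[[0,-0.173,0.218],[0,-0.346,0.436],[0,-0.519,0.654]], delta_rot=[[0.014,0,0],[0.028,0,0],[0.042,0,0]])

```text
time: 13.28
tool_pos: [565.7, 91.8, 159.5]
eef_rot: [1.048, 1.304, -1.05]
wrist_force: [1.0, -1.0, -0.1]
opening: 27.2
```

>>> step_arm(slide=[[0,-0.142,0.239],[0,-0.285,0.478],[0,-0.428,0.717]], delta_rot=[[0.014,0,0],[0.028,0,0],[0.042,0,0]])

```text
time: 13.65
tool_pos: [512.8, -66.5, 159.6]
eef_rot: [1.147, 1.248, -1.148]
wrist_force: [0.3, -0.8, 0.4]
opening: 26.9
```

>>> step_arm(slide=[[0,-0.11,0.255],[0,-0.22,0.511],[0,-0.33,0.766]], delta_rot=[[0.014,0,0],[0.028,0,0],[0.042,0,0]])

```text
time: 14.02
tool_pos: [460.1, -224.5, 159.8]
eef_rot: [1.245, 1.187, -1.245]
wrist_force: [0.8, -0.2, -0.4]
opening: 26.9
```

>>> step_arm(slide=[[0,-0.075,0.268],[0,-0.075,0.268],[0,-0.075,0.268],[0,-0.075,0.268]], delta_rot=[[0.014,0,0],[0.014,0,0],[0.014,0,0],[0.014,0,0]])

```text
time: 14.52
tool_pos: [444.3, -274.6, 159.7]
eef_rot: [1.274, 1.167, -1.274]
wrist_force: [0.7, 1.0, -1.1]
opening: 27.3
```

>>> step_arm(slide=[[0.156,0,0],[0.313,0,0],[0.469,0,0],[0.58,0,0],[0.625,0,0]], delta_rot=[[0,0,0],[0,0,0],[0,0,0],[0,0,0],[0,0,0]])

```text
time: 15.15
tool_pos: [443.6, -274.6, 33.8]
eef_rot: [1.274, 1.168, -1.276]
wrist_force: [1.0, -0.7, -0.6]
opening: 26.9
```

>>> step_arm(slide=[[0.022,0,0],[0.043,0,0],[0.065,0,0],[0.065,0,0],[0.065,0,0]], delta_rot=[[0,0,0],[0,0,0],[0,0,0],[0,0,0],[0,0,0]])

```text
time: 15.78
tool_pos: [443.9, -276.1, 22.2]
eef_rot: [1.276, 1.164, -1.276]
wrist_force: [0.3, 0.5, -0.3]
opening: 26.9
```

>>> step_arm(slide=[[0.005,0,0],[0.005,0,0],[0.005,0,0],[0.005,0,0],[0.005,0,0]], delta_rot=[[0,0,0],[0,0,0],[0,0,0],[0,0,0],[0,0,0]], gripper=0.5)

```text
time: 16.4
tool_pos: [443.8, -276.0, 21.0]
eef_rot: [1.276, 1.165, -1.276]
wrist_force: [-0.6, 1.5, -0.7]
opening: 43.8
```

>>> step_arm(slide=[[-0.1,0,0],[-0.25,0,0],[-0.45,0,0],[-0.65,0,0],[-0.695,0,0]], delta_rot=[[0,0,0],[0,0,0],[0,0,0],[0,0,0],[0,0,0]])

```text
time: 17.02
tool_pos: [445.0, -276.7, 162.4]
eef_rot: [1.278, 1.161, -1.273]
wrist_force: [-0.8, -0.7, -0.5]
opening: 43.4
```

```bash
python3 - <<'E'
from fit import *
from plan import *
T=optics.grab_frame("top");S=optics.grab_frame("side")
f=S
for n,p in (("tall_carton",[537,-284,-.09]),("small_bottle",[444,-276]),):
    for f in(T,S):
        for q in spotter.cut_out(f,n)[:2]: print(n,"TS"[f is S],round(q["score"],2),np.round(q["bbox"]),fit(n,[(f,q["pixels"])],p,3))
a=cv2.resize(T["image"][90:300,60:270],(400,400),interpolation=2)
b=cv2.resize(S["image"][115:215,235:335],(400,400),interpolation=2)
cv2.imwrite("pics/a3.png",cv2.cvtColor(np.hstack([a,b]),4))
plan([(460,0,180,.2,60,0,1),(558.4,390.5,180,.46,60,2,None),(558.4,390.5,7,.46,36,1,None)],(443.8,-276,160,-.09))
E
```

```text
tall_carton T 0.63 [348. 215. 383. 232.] (array([ 5.39782657e+02, -2.80169855e+02, -8.29728134e-02]), array([0.185]))
tall_carton S 0.79 [274. 124. 286. 149.] (array([ 5.36415982e+02, -3.02773258e+02, -7.62251169e-02]), array([0.114]))
tall_carton S 0.52 [208. 144. 234. 160.] (array([ 5.37e+02, -2.84e+02, -9.00e-02]), array([1.]))
small_bottle T 0.48 [358. 253. 366. 259.] (array([ 445.07342017, -273.65835208]), array([0.212]))
small_bottle S 0.51 [308. 134. 316. 149.] (array([ 443.70988464, -270.6594162 ]), array([0.313]))
small_bottle S 0.17 [196. 161. 223. 189.] (array([ 444., -276.]), array([1.]))
at [ 443.1 -275.7  158.7] jaw -0.091 open 43.4 F [1.2 0.9 0.6] t 17.325
{"slide": [[-0.02, -0.009, -0.276], [-0.04, -0.017, -0.553], [-0.06, -0.026, -0.829]], "delta_rot": [[-0.018, 0.0, 0.0], [-0.037, 0.0, 0.0], [-0.055, 0.0, 0.0]], "gripper": 1}
{"slide": [[-0.02, 0.039, -0.274], [-0.04, 0.078, -0.547]], "delta_rot": [[-0.019, 0.0, 0.0], [-0.037, 0.0, 0.0]], "gripper": 1}
{"slide": [[0.0, 0.124, -0.26], [0.0, 0.248, -0.519], [0.0, 0.372, -0.779]], "delta_rot": [[-0.012, 0.0, 0.0], [-0.024, 0.0, 0.0], [-0.036, 0.0, 0.0]]}
{"slide": [[0.0, 0.153, -0.244], [0.0, 0.305, -0.488], [0.0, 0.458, -0.732]], "delta_rot": [[-0.011, 0.0, 0.0], [-0.023, 0.0, 0.0], [-0.035, 0.0, 0.0]]}
{"slide": [[0.0, 0.178, -0.225], [0.0, 0.178, -0.225], [0.0, 0.178, -0.225]], "delta_rot": [[-0.012, 0.0, 0.0], [-0.012, 0.0, 0.0], [-0.012, 0.0, 0.0]]}
{"slide": [[0.173, 0.0, 0.0], [0.346, 0.0, 0.0], [0.519, 0.0, 0.0], [0.692, 0.0, 0.0], [0.865, 0.0, 0.0]], "delta_rot": [[0.0, 0.0, 0.0], [0.0, 0.0, 0.0], [0.0, 0.0, 0.0], [0.0, 0.0, 0.0], [0.0, 0.0, 0.0]]}
{"slide": [[0.0, 0.0, 0.0]], "delta_rot": [[0.0, 0.0, 0.0]]}
end [558.4 390.4   7. ]
```

View pics/a3.png

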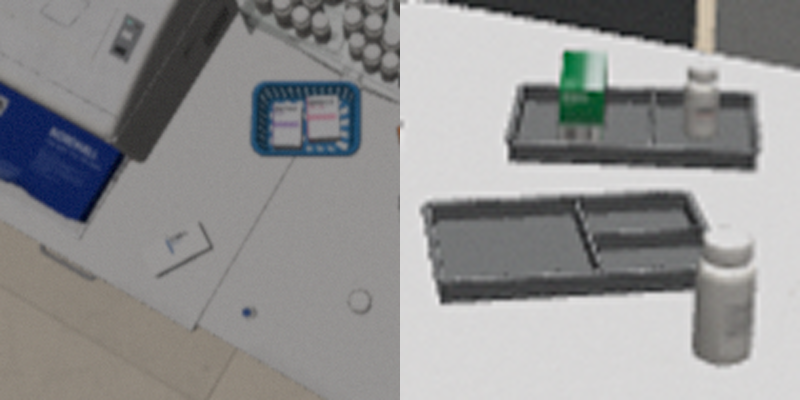

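The right panel shows the carton and small bottle upright in the two-bay tray at (582,90) and (702,105), so kit 1 is complete. In the left panel the machine corner at (135,160) is near the flat carton at (180,245). I'll check its clearance before going there.

```bash
python3 - <<'E'
from h import *
T=optics.grab_frame("top");S=optics.grab_frame("side")
for uv in ([131,174],[121,167],[102,207],[103,214]):
    for z in (0,100,200,300):
        X=onz(T,[uv],z);print(uv,z,X[0].round(),proj(S,X).round()[0])
b=cv2.resize(S["image"][150:384,130:350],(564,600),interpolation=2);cv2.imwrite("pics/a4.png",cv2.cvtColor(b,4))
E
```

```text
[131, 174] 0 [715. 473.   0.] [199. 305.]
[131, 174] 100 [690. 439. 100.] [211. 249.]
[131, 174] 200 [666. 406. 200.] [224. 190.]
[131, 174] 300 [641. 372. 300.] [238. 129.]
[121, 167] 0 [739. 507.   0.] [183. 318.]
[121, 167] 100 [713. 471. 100.] [196. 259.]
[121, 167] 200 [686. 435. 200.] [210. 198.]
[121, 167] 300 [660. 398. 300.] [226. 134.]
[102, 207] 0 [605. 563.   0.] [259. 341.]
[102, 207] 100 [590. 522. 100.] [268. 278.]
[102, 207] 200 [574. 481. 200.] [278. 212.]
[102, 207] 300 [559. 441. 300.] [288. 143.]
[103, 214] 0 [582. 559.   0.] [273. 339.]
[103, 214] 100 [568. 518. 100.] [282. 277.]
[103, 214] 200 [555. 478. 200.] [290. 211.]
[103, 214] 300 [541. 437. 300.] [299. 143.]
```

View pics/a4.png

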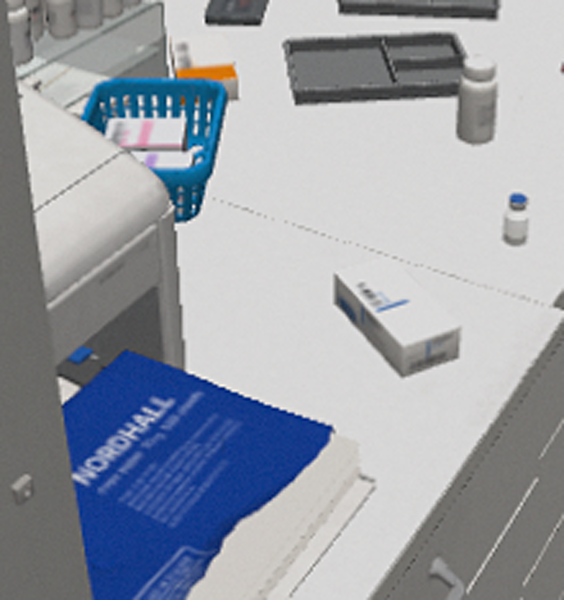

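The panel shows the printer's bottom corner at (180,370), which is about (712,470) in the world, 170 mm from the flat carton. The paper ream's corner is 130 mm away. The gripper clears both.

>>> step_arm(slide=[[-0.02,-0.009,-0.276],[-0.04,-0.017,-0.553],[-0.06,-0.026,-0.829]], delta_rot=[[-0.018,0,0],[-0.037,0,0],[-0.055,0,0]], gripper=1)

```text
time: 17.8
tool_pos: [453.3, -108.8, 171.7]
eef_rot: [1.147, 1.248, -1.148]
wrist_force: [1.6, 0.3, -0.6]
opening: 65.6
```

>>> step_arm(slide=[[-0.02,0.039,-0.274],[-0.04,0.078,-0.547]], delta_rot=[[-0.019,0,0],[-0.037,0,0]])

```text
time: 18.05
tool_pos: [460.0, 1.6, 179.8]
eef_rot: [1.061, 1.297, -1.061]
wrist_force: [0.8, -0.3, 0.3]
opening: 83.1
```

>>> step_arm(slide=[[0,0.124,-0.26],[0,0.248,-0.519],[0,0.372,-0.779]], delta_rot=[[-0.012,0,0],[-0.024,0,0],[-0.036,0,0]])

```text
time: 18.42
tool_pos: [502.7, 169.0, 179.4]
eef_rot: [0.976, 1.341, -0.977]
wrist_force: [0.1, -0.5, -0.1]
opening: 87.1
```

>>> step_arm(slide=[[0,0.153,-0.244],[0,0.305,-0.488],[0,0.458,-0.732]], delta_rot=[[-0.011,0,0],[-0.023,0,0],[-0.035,0,0]])

```text
time: 18.8
tool_pos: [545.1, 336.4, 179.0]
eef_rot: [0.892, 1.38, -0.894]
wrist_force: [0.6, 0.0, 1.0]
opening: 87.3
```

>>> step_arm(slide=[[0,0.178,-0.225],[0,0.178,-0.225],[0,0.178,-0.225],[0,0.178,-0.225]], delta_rot=[[-0.012,0,0],[-0.012,0,0],[-0.012,0,0],[-0.012,0,0]])

```text
time: 19.3
tool_pos: [559.6, 388.6, 180.0]
eef_rot: [0.866, 1.391, -0.867]
wrist_force: [0.1, -0.1, 0.3]
opening: 87.0
```

>>> step_arm(slide=[[0.173,0,0],[0.346,0,0],[0.519,0,0],[0.692,0,0],[0.8,0,0]], delta_rot=[[0,0,0],[0,0,0],[0,0,0],[0,0,0],[0,0,0]])

```text
time: 19.92
tool_pos: [558.9, 388.8, 18.7]
eef_rot: [0.865, 1.392, -0.867]
wrist_force: [0.4, -0.7, 0.2]
opening: 86.9
```

>>> step_arm(slide=[[0.03,0,0],[0.065,0,0],[0.065,0,0]], delta_rot=[[0,0,0],[0,0,0],[0,0,0]])

```text
time: 20.3
tool_pos: [559.4, 390.5, 7.5]
eef_rot: [0.866, 1.392, -0.865]
wrist_force: [-0.6, -0.6, -0.4]
opening: 87.0
```

>>> step_arm(slide=[[0,0,0],[0,0,0],[0,0,0],[0,0,0],[0,0,0]], delta_rot=[[0,0,0],[0,0,0],[0,0,0],[0,0,0],[0,0,0]], gripper=0, squeeze=25)

```text
time: 20.92
tool_pos: [559.1, 390.3, 7.0]
eef_rot: [0.865, 1.392, -0.865]
wrist_force: [-0.1, 0.0, 0.3]
opening: 49.7
```

>>> step_arm(slide=[[-0.1,0,0],[-0.3,0,0],[-0.5,0,0],[-0.7,0,0],[-0.765,0,0]], delta_rot=[[0,0,0],[0,0,0],[0,0,0],[0,0,0],[0,0,0]])

```text
time: 21.55
tool_pos: [560.5, 391.0, 164.5]
eef_rot: [0.869, 1.39, -0.861]
wrist_force: [0.4, 0.1, -0.7]
opening: 49.8
```

```bash
python3 - <<'E'
from fit import *
from plan import *
S=optics.grab_frame("side")
b=cv2.resize(S["image"][150:350,200:400],(400,400),interpolation=2);cv2.imwrite("pics/a5.png",cv2.cvtColor(b,4))
tx,ty,th=557.2,-58.6,.10
x,y=tx+40.5*math.cos(th),ty+40.5*math.sin(th)
plan([(x,y,160,th,60,2,None),(x,y,24,th,34,1,None),(x,y,11,th,6,2,None)],(558.4,390.4,160,.46))
E
```

```text
at [560.5 391.1 164.6] jaw 0.458 open 49.9 F [-0.1  0.4  1. ] t 21.6
{"slide": [[0.0, -0.102, 0.26], [0.0, -0.203, 0.52], [0.0, -0.305, 0.78]], "delta_rot": [[0.014, 0.0, 0.0], [0.029, 0.0, 0.0], [0.043, 0.0, 0.0]]}
{"slide": [[0.0, -0.065, 0.271], [0.0, -0.131, 0.543], [0.0, -0.197, 0.814]], "delta_rot": [[0.014, 0.0, 0.0], [0.029, 0.0, 0.0], [0.043, 0.0, 0.0]]}
{"slide": [[0.0, -0.028, 0.278], [0.0, -0.056, 0.555], [0.0, -0.056, 0.555]], "delta_rot": [[0.014, 0.0, 0.0], [0.029, 0.0, 0.0], [0.029, 0.0, 0.0]]}
{"slide": [[0.0, 0.0, 0.001]], "delta_rot": [[0.0, 0.0, 0.0]]}
{"slide": [[0.136, 0.0, 0.0], [0.272, 0.0, 0.0], [0.408, 0.0, 0.0], [0.544, 0.0, 0.0], [0.68, 0.0, 0.0]], "delta_rot": [[0.0, 0.0, 0.0], [0.0, 0.0, 0.0], [0.0, 0.0, 0.0], [0.0, 0.0, 0.0], [0.0, 0.0, 0.0]]}
{"slide": [[0.0, 0.0, 0.0]], "delta_rot": [[0.0, 0.0, 0.0]]}
{"slide": [[0.022, 0.0, 0.0], [0.043, 0.0, 0.0], [0.065, 0.0, 0.0], [0.065, 0.0, 0.0], [0.065, 0.0, 0.0]], "delta_rot": [[0.0, 0.0, 0.0], [0.0, 0.0, 0.0], [0.0, 0.0, 0.0], [0.0, 0.0, 0.0], [0.0, 0.0, 0.0]]}
end [597.6 -54.6  11. ]
```

View pics/a5.png

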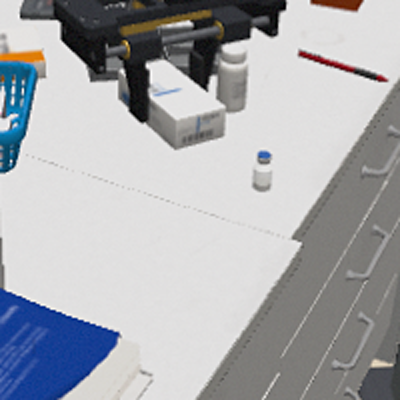

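The flat carton is held level at (175,105), and the vial is undisturbed at (262,170). I'll carry the carton over the tray and look before the final lowering.

>>> step_arm(slide=[[0,-0.102,0.26],[0,-0.203,0.52],[0,-0.305,0.78]], delta_rot=[[0.014,0,0],[0.029,0,0],[0.043,0,0]])

```text
time: 21.98
tool_pos: [572.9, 221.4, 159.1]
eef_rot: [0.968, 1.345, -0.97]
wrist_force: [0.6, -0.1, -0.6]
opening: 49.8
```

>>> step_arm(slide=[[0,-0.065,0.271],[0,-0.131,0.543],[0,-0.197,0.814]], delta_rot=[[0.014,0,0],[0.029,0,0],[0.043,0,0]])

```text
time: 22.35
tool_pos: [587.3, 54.7, 159.3]
eef_rot: [1.07, 1.293, -1.071]
wrist_force: [-0.0, -0.0, -0.5]
opening: 49.8
```

>>> step_arm(slide=[[0,-0.028,0.278],[0,-0.056,0.555],[0,-0.056,0.555],[0,-0.056,0.555]], delta_rot=[[0.014,0,0],[0.029,0,0],[0.029,0,0],[0.029,0,0]])

```text
time: 22.85
tool_pos: [597.2, -54.2, 159.2]
eef_rot: [1.137, 1.255, -1.138]
wrist_force: [-0.2, 0.1, -0.3]
opening: 50.1
```

>>> step_arm(slide=[[0.136,0,0],[0.272,0,0],[0.408,0,0],[0.544,0,0],[0.64,0,0]], delta_rot=[[0,0,0],[0,0,0],[0,0,0],[0,0,0],[0,0,0]])

```text
time: 23.48
tool_pos: [597.1, -52.6, 30.3]
eef_rot: [1.135, 1.257, -1.136]
wrist_force: [0.0, -0.7, -0.6]
opening: 49.9
```

```bash
python3 - <<'E'
from fit import *
S=optics.grab_frame("side");o=sensors.get_obs();print(o["tool_pos"],o["wrist_force"])
im=cv2.resize(S["image"][130:230,200:340],(798,570),interpolation=2)
def dr(X,c):
    q=((proj(S,X)-[200,130]+.5)*5.7-.5).round().astype(int)
    for a in range(len(q)): cv2.line(im,tuple(map(int,q[a])),tuple(map(int,q[(a+1)%len(q)])),c,1)
P=pts("flat_carton",[597.6,-54.6,.1],25);dr(P[[0,2,6,4]],(255,0,0));dr(P[[1,3,7,5]],(255,0,0))
P=pts("three_bay_tray",[557.2,-58.6,.1]);dr(P[[1,3,7,5]],(0,255,0))
cv2.imwrite("pics/a6.png",cv2.cvtColor(im,4))
E
```

```text
[595.85858114 -52.81716606  28.24077821] [-0.55567935  0.67583001 -2.14703775]
```

View pics/a6.png

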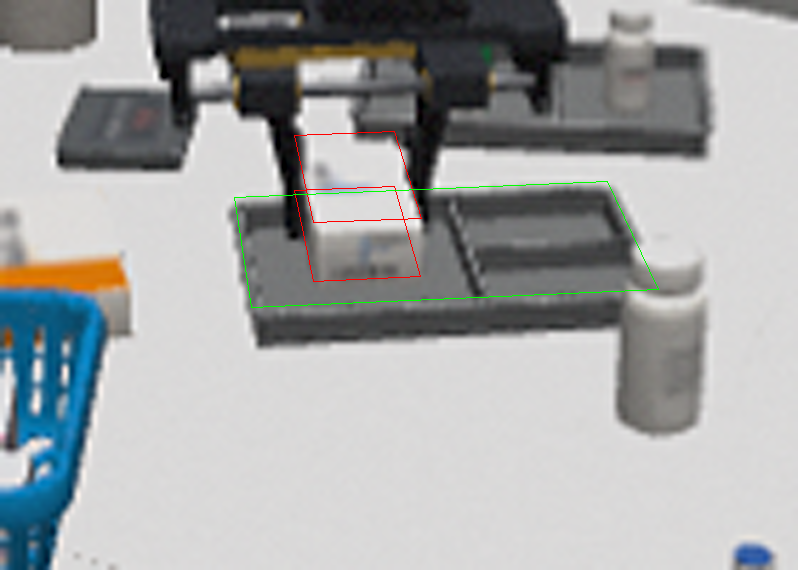

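The carton overlay matches. The tray rim overlay looks a few pixels high, so I'll check the tray pose in the unobstructed first pictures.

```bash
python3 - <<'E'
from fit import *
T=optics.grab_frame("top");S=optics.grab_frame("side")
out=[]
for f,n,(u,v) in((T,"top0.png",(262,180)),(S,"side0.png",(230,155))):
    im=cv2.cvtColor(cv2.resize(cv2.imread("pics/"+n)[v:v+80 if f is T else v+40,u:u+66 if f is T else u+95],None,fx=7 if f is T else 8,fy=7 if f is T else 8,interpolation=2),4)
    k=7 if f is T else 8
    for p,c in(([557.2,-58.6,.1],(0,255,0)),([557.2,-53.6,.1],(255,0,0))):
        q=(((proj(f,pts("three_bay_tray",p))-[u,v]+.5)*k-.5).round().astype(int))
        cv2.polylines(im,[q[[1,3,7,5]]],True,c,1)
        cv2.polylines(im,[q[[0,2,6,4]]],True,c,1) if f is S else 0
    out.append(im)
h=max(a.shape[0] for a in out)
out=[cv2.copyMakeBorder(a,0,h-a.shape[0],0,0,0) for a in out]
r=np.hstack(out);r=cv2.resize(r,None,fx=798/r.shape[1],fy=798/r.shape[1],interpolation=3)
cv2.imwrite("pics/a7.png",cv2.cvtColor(r,4))
E
```

```text
(no output)
```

View pics/a7.png

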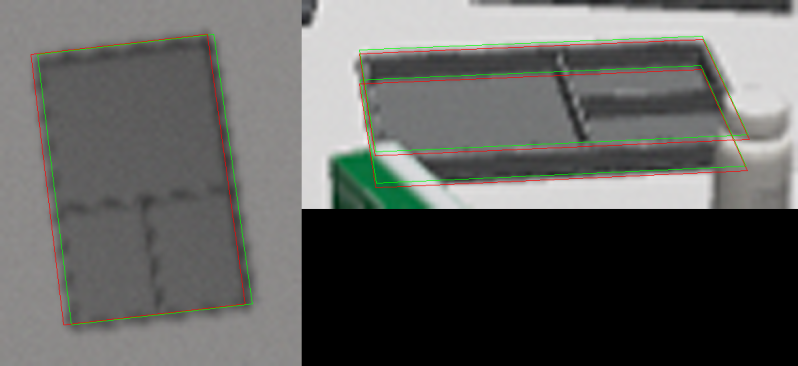

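The top view (left panel) backs the original fit at y −58.6. The side view (right panel) suggests about 3 mm more. I'll aim in between, well within the 7 mm margin, and lower gently.

>>> step_arm(slide=[[0,0,-0.01],[0.03,0,-0.01],[0.055,0,-0.01],[0.08,0,-0.01],[0.08,0,-0.01]], delta_rot=[[-0.003,0,0],[-0.003,0,0],[-0.003,0,0],[-0.003,0,0],[-0.003,0,0]])

```text
time: 24.25
tool_pos: [597.1, -52.7, 15.4]
eef_rot: [1.13, 1.258, -1.131]
wrist_force: [-0.2, -0.3, 0.1]
opening: 49.7
```

>>> step_arm(slide=[[0.01,0,0],[0.02,0,0],[0.025,0,0],[0.025,0,0]], delta_rot=[[0,0,0],[0,0,0],[0,0,0],[0,0,0]])

```text
time: 24.75
tool_pos: [597.5, -52.6, 10.9]
eef_rot: [1.13, 1.258, -1.13]
wrist_force: [-0.3, -0.4, -0.5]
opening: 49.6
```

>>> step_arm(slide=[[0.003,0,0],[0.003,0,0],[0.003,0,0],[0.003,0,0],[0.003,0,0]], delta_rot=[[0,0,0],[0,0,0],[0,0,0],[0,0,0],[0,0,0]], gripper=0.67)

```text
time: 25.38
tool_pos: [597.5, -52.6, 10.4]
eef_rot: [1.13, 1.258, -1.13]
wrist_force: [-0.6, 0.2, 0.5]
opening: 58.1
```

>>> step_arm(slide=[[-0.1,0,0],[-0.25,0,0],[-0.45,0,0],[-0.65,0,0],[-0.747,0,0]], delta_rot=[[0,0,0],[0,0,0],[0,0,0],[0,0,0],[0,0,0]])

```text
time: 26.0
tool_pos: [598.6, -53.0, 163.4]
eef_rot: [1.133, 1.255, -1.127]
wrist_force: [-0.5, 0.5, -0.6]
opening: 58.5
```

```bash
python3 - <<'E'
from plan import *
tx,ty,th=557.2,-57.5,.11
c,s=math.cos(th),math.sin(th)
plan([(451,270,150,.5,60,2,None),(451,270,5,.5,36.3,0,None)],(597.5,-52.6,160,.11))
for b in(31,-31): print("bay",b,tx-53.5*c-b*s,ty-53.5*s+b*c)
x,y=tx-53.5*c+31*s,ty-53.5*s-31*c
plan([(x,y,150,th,60,2,None),(x,y,22,th,32,1,None)],(451,270,150,.5))
E
```

```text
at [598.6 -53.  163.4] jaw 0.106 open 58.5 F [-0.5  0.5 -0.6] t 26.0
{"slide": [[0.008, -0.092, -0.281], [0.017, -0.184, -0.561], [0.025, -0.276, -0.842]], "delta_rot": [[-0.021, 0.0, 0.0], [-0.041, 0.0, 0.0], [-0.062, 0.0, 0.0]]}
{"slide": [[0.008, -0.035, -0.293], [0.017, -0.071, -0.586], [0.025, -0.107, -0.879]], "delta_rot": [[-0.021, 0.0, 0.0], [-0.041, 0.0, 0.0], [-0.062, 0.0, 0.0]]}
{"slide": [[0.0, 0.0, 0.0], [0.0, 0.0, 0.0]], "delta_rot": [[0.0, 0.0, 0.0], [0.0, 0.0, 0.0]]}
{"slide": [[0.181, 0.0, 0.0], [0.362, 0.0, 0.0], [0.544, 0.0, 0.0], [0.725, 0.0, 0.0]], "delta_rot": [[0.0, 0.0, 0.0], [0.0, 0.0, 0.0], [0.0, 0.0, 0.0], [0.0, 0.0, 0.0]]}
end [451. 270.   5.]
bay 31 500.62022143336435 -32.560500058131254
bay -31 507.4264760852692 -94.18577813144645
at [598.6 -53.  163.4] jaw 0.106 open 58.5 F [-0.5  0.5 -0.6] t 26.0
{"slide": [[0.0, -0.089, 0.248], [0.0, -0.179, 0.495], [0.0, -0.268, 0.743]], "delta_rot": [[0.018, 0.0, 0.0], [0.035, 0.0, 0.0], [0.053, 0.0, 0.0]]}
{"slide": [[0.0, -0.047, 0.259], [0.0, -0.094, 0.518], [0.0, -0.141, 0.777]], "delta_rot": [[0.018, 0.0, 0.0], [0.036, 0.0, 0.0], [0.053, 0.0, 0.0]]}
{"slide": [[0.0, -0.004, 0.263], [0.0, -0.004, 0.263], [0.0, -0.004, 0.263]], "delta_rot": [[0.018, 0.0, 0.0], [0.018, 0.0, 0.0], [0.018, 0.0, 0.0]]}
{"slide": [[0.16, 0.0, 0.0], [0.32, 0.0, 0.0], [0.48, 0.0, 0.0], [0.64, 0.0, 0.0], [0.64, 0.0, 0.0]], "delta_rot": [[0.0, 0.0, 0.0], [0.0, 0.0, 0.0], [0.0, 0.0, 0.0], [0.0, 0.0, 0.0], [0.0, 0.0, 0.0]]}
end [507.4 -94.2  22. ]
```

>>> step_arm(slide=[[0.008,-0.092,-0.281],[0.017,-0.184,-0.561],[0.025,-0.276,-0.842]], delta_rot=[[-0.021,0,0],[-0.041,0,0],[-0.062,0,0]])

```text
time: 26.38
tool_pos: [523.6, 110.4, 155.0]
eef_rot: [0.983, 1.337, -0.983]
wrist_force: [0.6, 0.2, 0.7]
opening: 58.2
```

>>> step_arm(slide=[[0.008,-0.035,-0.293],[0.017,-0.071,-0.586],[0.025,-0.107,-0.879],[0.025,-0.107,-0.879],[0.025,-0.107,-0.879]], delta_rot=[[-0.021,0,0],[-0.041,0,0],[-0.062,0,0],[-0.062,0,0],[-0.062,0,0]])

```text
time: 27.0
tool_pos: [452.1, 269.9, 149.8]
eef_rot: [0.836, 1.404, -0.837]
wrist_force: [0.5, -0.9, -0.5]
opening: 58.4
```

>>> step_arm(slide=[[0.18,0,0],[0.36,0,0],[0.54,0,0],[0.68,0,0],[0.725,0,0]], delta_rot=[[0,0,0],[0,0,0],[0,0,0],[0,0,0],[0,0,0]])

```text
time: 27.62
tool_pos: [451.9, 268.2, 3.4]
eef_rot: [0.836, 1.403, -0.841]
wrist_force: [-0.4, -0.4, 0.2]
opening: 58.0
```

>>> step_arm(slide=[[0,0,0],[0,0,0],[0,0,0],[0,0,0],[0,0,0]], delta_rot=[[0,0,0],[0,0,0],[0,0,0],[0,0,0],[0,0,0]], gripper=0, squeeze=12)

```text
time: 28.25
tool_pos: [452.2, 270.6, 5.1]
eef_rot: [0.837, 1.404, -0.836]
wrist_force: [-0.3, 0.2, 4.3]
opening: 20.5
```

>>> step_arm(slide=[[0,0,0],[-0.15,0,0],[-0.35,0,0],[-0.6,0,0],[-0.725,0,0]], delta_rot=[[0,0,0],[0,0,0],[0,0,0],[0,0,0],[0,0,0]])

```text
time: 28.88
tool_pos: [452.8, 270.9, 152.4]
eef_rot: [0.839, 1.403, -0.834]
wrist_force: [-0.3, 0.0, 0.4]
opening: 20.6
```

>>> step_arm(slide=[[0,-0.089,0.248],[0,-0.179,0.495],[0,-0.268,0.743]], delta_rot=[[0.018,0,0],[0.035,0,0],[0.053,0,0]])

```text
time: 29.25
tool_pos: [475.7, 112.7, 149.8]
eef_rot: [0.964, 1.347, -0.964]
wrist_force: [0.4, -0.9, -0.7]
opening: 20.7
```

>>> step_arm(slide=[[0,-0.047,0.259],[0,-0.094,0.518],[0,-0.141,0.777]], delta_rot=[[0.018,0,0],[0.036,0,0],[0.053,0,0]])

```text
time: 29.62
tool_pos: [499.3, -43.5, 149.8]
eef_rot: [1.09, 1.281, -1.089]
wrist_force: [1.2, 0.4, -0.6]
opening: 20.3
```

>>> step_arm(slide=[[0,-0.004,0.263],[0,-0.004,0.263],[0,-0.004,0.263],[0,-0.004,0.263]], delta_rot=[[0.018,0,0],[0.018,0,0],[0.018,0,0],[0.018,0,0]])

```text
time: 30.12
tool_pos: [507.0, -92.5, 149.6]
eef_rot: [1.129, 1.259, -1.128]
wrist_force: [0.1, 0.9, 0.9]
opening: 20.6
```

>>> step_arm(slide=[[0.16,0,0],[0.32,0,0],[0.46,0,0],[0.58,0,0],[0.62,0,0]], delta_rot=[[0,0,0],[0,0,0],[0,0,0],[0,0,0],[0,0,0]])

```text
time: 30.75
tool_pos: [506.2, -92.7, 24.5]
eef_rot: [1.128, 1.261, -1.13]
wrist_force: [0.8, -0.5, -0.7]
opening: 20.3
```

```bash
python3 - <<'E'
from fit import *
T=optics.grab_frame("top");S=optics.grab_frame("side")
b=cv2.resize(S["image"][130:220,225:345],(680,510),interpolation=2);cv2.imwrite("pics/a8.png",cv2.cvtColor(b,4))
E
```

```text
(no output)
```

View pics/a8.png

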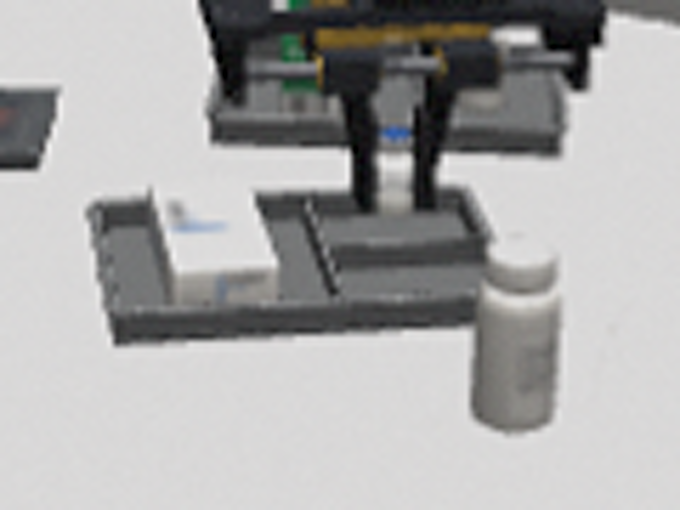

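The flat carton lies flat in the large bay at (215,240). The vial hangs over the far small bay at (395,180), centred in x. Lowering it now.

>>> step_arm(slide=[[0.03,0,0],[0.055,0,0],[0.075,0,0],[0.085,0,0],[0.085,0,0]], delta_rot=[[0,0,0],[0,0,0],[0,0,0],[0,0,0],[0,0,0]])

```text
time: 31.48
tool_pos: [507.0, -93.9, 8.7]
eef_rot: [1.13, 1.258, -1.13]
wrist_force: [-0.3, -0.1, 0.6]
opening: 20.3
```

>>> step_arm(slide=[[0.003,0,0],[0.003,0,0],[0.003,0,0],[0.003,0,0],[0.003,0,0]], delta_rot=[[0,0,0],[0,0,0],[0,0,0],[0,0,0],[0,0,0]], gripper=0.39)

```text
time: 32.1
tool_pos: [507.1, -93.9, 8.2]
eef_rot: [1.13, 1.258, -1.13]
wrist_force: [0.1, -0.3, -0.0]
opening: 33.6
```

>>> step_arm(slide=[[-0.1,0,0],[-0.25,0,0],[-0.45,0,0],[-0.65,0,0],[-0.758,0,0]], delta_rot=[[0,0,0],[0,0,0],[0,0,0],[0,0,0],[0,0,0]])

```text
time: 32.72
tool_pos: [507.8, -94.1, 161.9]
eef_rot: [1.132, 1.256, -1.128]
wrist_force: [-0.2, -0.5, -0.3]
opening: 34.1
```

```bash
python3 - <<'E'
from plan import *
plan([(464.4,83.5,160,.2,60,2,.8),(464.4,83.5,30,.2,36,1,None)],(507.4,-94.2,160,.11))
plan([(500.6,-32.5,160,.11,60,2,None),(500.6,-32.5,46,.11,30,1,None)],(464.4,83.5,160,.2))
E
```

```text
at [507.8 -94.1 161.9] jaw 0.107 open 34.1 F [-0.2 -0.5 -0.3] t 32.725
{"slide": [[0.0, -0.029, -0.227], [0.0, -0.058, -0.453], [0.0, -0.087, -0.68]], "delta_rot": [[-0.007, 0.0, 0.0], [-0.014, 0.0, 0.0], [-0.021, 0.0, 0.0]], "gripper": 0.8}
{"slide": [[0.0, -0.014, -0.228], [0.0, -0.014, -0.228], [0.0, -0.014, -0.228]], "delta_rot": [[-0.008, 0.0, 0.0], [-0.008, 0.0, 0.0], [-0.008, 0.0, 0.0]], "gripper": 0.8}
{"slide": [[0.162, 0.0, 0.0], [0.325, 0.0, 0.0], [0.488, 0.0, 0.0], [0.65, 0.0, 0.0], [0.65, 0.0, 0.0]], "delta_rot": [[0.0, 0.0, 0.0], [0.0, 0.0, 0.0], [0.0, 0.0, 0.0], [0.0, 0.0, 0.0], [0.0, 0.0, 0.0]]}
end [464.4  83.5  30. ]
at [507.8 -94.1 161.9] jaw 0.107 open 34.1 F [-0.2 -0.5 -0.3] t 32.725
{"slide": [[0.0, 0.021, 0.201], [0.0, 0.041, 0.403], [0.0, 0.062, 0.604]], "delta_rot": [[0.01, 0.0, 0.0], [0.019, 0.0, 0.0], [0.029, 0.0, 0.0]]}
{"slide": [[0.0, 0.0, 0.0], [0.0, 0.0, 0.0]], "delta_rot": [[0.0, 0.0, 0.0], [0.0, 0.0, 0.0]]}
{"slide": [[0.142, 0.0, 0.0], [0.285, 0.0, 0.0], [0.428, 0.0, 0.0], [0.57, 0.0, 0.0], [0.57, 0.0, 0.0]], "delta_rot": [[0.0, 0.0, 0.0], [0.0, 0.0, 0.0], [0.0, 0.0, 0.0], [0.0, 0.0, 0.0], [0.0, 0.0, 0.0]]}
end [500.6 -32.4  46. ]
```

>>> step_arm(slide=[[0,-0.029,-0.227],[0,-0.058,-0.453],[0,-0.087,-0.68]], delta_rot=[[-0.007,0,0],[-0.014,0,0],[-0.021,0,0]], gripper=0.8)

```text
time: 33.1
tool_pos: [474.8, 40.7, 160.0]
eef_rot: [1.081, 1.286, -1.08]
wrist_force: [0.6, 0.3, -0.1]
opening: 56.0
```

>>> step_arm(slide=[[0,-0.014,-0.228],[0,-0.014,-0.228],[0,-0.014,-0.228],[0,-0.014,-0.228]], delta_rot=[[-0.008,0,0],[-0.008,0,0],[-0.008,0,0],[-0.008,0,0]])

```text
time: 33.6
tool_pos: [465.0, 82.6, 159.8]
eef_rot: [1.064, 1.295, -1.064]
wrist_force: [-0.4, -0.2, -0.5]
opening: 69.4
```

>>> step_arm(slide=[[0.16,0,0],[0.32,0,0],[0.48,0,0],[0.6,0,0],[0.65,0,0]], delta_rot=[[0,0,0],[0,0,0],[0,0,0],[0,0,0],[0,0,0]])

```text
time: 34.22
tool_pos: [464.2, 82.6, 28.6]
eef_rot: [1.062, 1.296, -1.065]
wrist_force: [0.6, 0.2, 0.6]
opening: 69.7
```

>>> step_arm(slide=[[0,0,0],[0,0,0],[0,0,0],[0,0,0],[0,0,0]], delta_rot=[[0,0,0],[0,0,0],[0,0,0],[0,0,0],[0,0,0]], gripper=0, squeeze=20)

```text
time: 34.85
tool_pos: [465.0, 84.0, 30.2]
eef_rot: [1.063, 1.296, -1.061]
wrist_force: [-1.2, -0.8, 5.0]
opening: 36.7
```

>>> step_arm(slide=[[0,0,0],[-0.15,0,0],[-0.35,0,0],[-0.55,0,0],[-0.65,0,0]], delta_rot=[[0,0,0],[0,0,0],[0,0,0],[0,0,0],[0,0,0]])

```text
time: 35.48
tool_pos: [465.3, 84.1, 161.8]
eef_rot: [1.064, 1.295, -1.06]
wrist_force: [-0.1, -0.6, -0.9]
opening: 36.5
```

>>> step_arm(slide=[[0,0.021,0.201],[0,0.041,0.403],[0,0.062,0.604],[0,0.062,0.604],[0,0.062,0.604]], delta_rot=[[0.01,0,0],[0.019,0,0],[0.029,0,0],[0.029,0,0],[0.029,0,0]])

```text
time: 36.1
tool_pos: [500.3, -31.5, 159.5]
eef_rot: [1.13, 1.259, -1.13]
wrist_force: [0.9, 0.4, 0.0]
opening: 36.7
```

>>> step_arm(slide=[[0.14,0,0],[0.28,0,0],[0.41,0,0],[0.5,0,0],[0.53,0,0]], delta_rot=[[0,0,0],[0,0,0],[0,0,0],[0,0,0],[0,0,0]])

```text
time: 36.72
tool_pos: [499.6, -30.8, 52.7]
eef_rot: [1.128, 1.26, -1.13]
wrist_force: [-0.6, 0.6, -0.1]
opening: 36.2
```

```bash
python3 - <<'E'
from fit import *
S=optics.grab_frame("side")
b=cv2.resize(S["image"][130:220,225:345],(680,510),interpolation=2);cv2.imwrite("pics/a9.png",cv2.cvtColor(b,4))
E
```

```text
(no output)
```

View pics/a9.png

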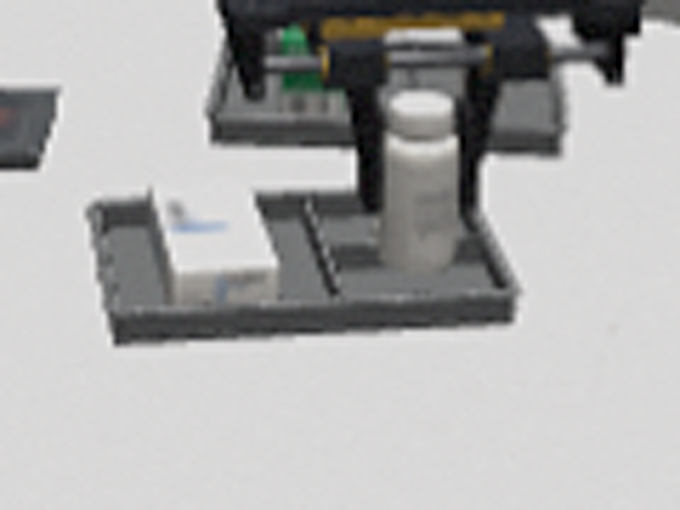

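The large bottle is over the near small bay at (420,190), centred. Lowering it now.

>>> step_arm(slide=[[0.03,0,0],[0.06,0,0],[0.085,0,0],[0.1,0,0],[0.1,0,0]], delta_rot=[[0,0,0],[0,0,0],[0,0,0],[0,0,0],[0,0,0]])

```text
time: 37.4
tool_pos: [500.5, -32.2, 33.6]
eef_rot: [1.13, 1.258, -1.13]
wrist_force: [-0.1, 0.3, -1.3]
opening: 36.3
```

>>> step_arm(slide=[[0.003,0,0],[0.003,0,0],[0.003,0,0],[0.003,0,0],[0.003,0,0]], delta_rot=[[0,0,0],[0,0,0],[0,0,0],[0,0,0],[0,0,0]], gripper=0.6)

```text
time: 38.02
tool_pos: [500.6, -32.1, 33.2]
eef_rot: [1.13, 1.258, -1.13]
wrist_force: [-0.3, 0.2, 0.3]
opening: 51.8
```

>>> step_arm(slide=[[-0.1,0,0],[-0.25,0,0],[-0.45,0,0],[-0.65,0,0],[-0.8,0,0]], delta_rot=[[0,0,0],[0,0,0],[0,0,0],[0,0,0],[0,0,0]])

```text
time: 38.65
tool_pos: [500.9, -32.2, 195.0]
eef_rot: [1.131, 1.257, -1.129]
wrist_force: [1.0, 0.3, -0.6]
opening: 52.4
```

>>> step_arm(slide=[[0,0,-0.25],[0,0,-0.5],[0,0,-0.75],[0,0,-1]], delta_rot=[[0,0,0],[0,0,0],[0,0,0],[0,0,0]])

```text
time: 39.15
tool_pos: [478.9, 168.3, 193.3]
eef_rot: [1.131, 1.258, -1.13]
wrist_force: [1.6, 0.4, 0.3]
opening: 52.2
```

>>> step_arm(slide=[[0,0,-0.25],[0,0,-0.5],[0,0,-0.5],[0,0,-0.5]], delta_rot=[[0,0,0],[0,0,0],[0,0,0],[0,0,0]])

```text
time: 39.65
tool_pos: [468.7, 265.6, 192.9]
eef_rot: [1.13, 1.257, -1.131]
wrist_force: [-0.2, -0.6, -0.8]
opening: 52.4
```

```bash
python3 - <<'E'
from fit import *
T=optics.grab_frame("top");S=optics.grab_frame("side")
for n,p in(("orange_carton",[745.1,-44.8,.18]),):
    for q in spotter.cut_out(T,n)[:1]: print(n,np.round(q["bbox"]),fit(n,[(T,q["pixels"])],p),"before",p)
for n in("stamp_pad","blue_basket"): print(n,[np.round(q["bbox"]) for q in spotter.search_frame(T,n)[:1]])
a=cv2.resize(T["image"][130:280,190:400],(560,400),interpolation=2)[:,:]
b=cv2.resize(S["image"][120:220,195:335],(560,400),interpolation=2)
cv2.imwrite("pics/a10.png",cv2.cvtColor(cv2.resize(np.hstack([a,b]),(798,285),interpolation=3),4))
E
```

```text
orange_carton [270. 151. 306. 173.] (array([ 7.46092044e+02, -4.57809188e+01,  1.84196542e-01]), array([0.064])) before [745.1, -44.8, 0.18]
stamp_pad [array([330., 159., 361., 175.])]
blue_basket [array([192., 130., 251., 174.])]
```

View pics/a10.png

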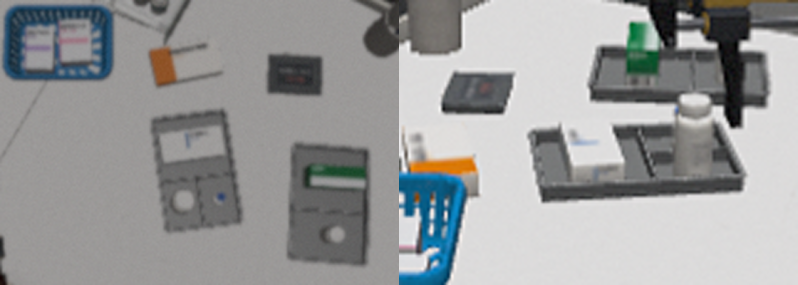

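The top panel shows both kits filled. The three-bay tray has the flat carton at (190,145), the large bottle at (183,200) and the vial at (220,197). The two-bay tray has the green carton at (338,177) and the small bottle at (335,234). The bystanders haven't moved and the gripper is clear of everything.

```bash
python3 -c "
from workcell import env
print(env.job_done())"
```

```text
the job is handed in; nothing more can be done
None
```

Both kits are made up, and I handed the job in at about 40 s of the 136 s allowed. I filled the two-bay tray first (tall green carton, then small bottle). The three-bay tray followed: flat carton in the large bay, vial in the −y small bay and large bottle in the +y small bay.

**Last checks:**
- **Placement:** the final pictures show all five items upright in their bays. The vial shows only in the top view, because the bottle hides it from the side. The gripper had withdrawn to about z = 193 mm, clear of everything.
- **Bystanders:** the orange carton refitted within 1.5 mm of its first position. The detection boxes for the ink pad and basket moved by no more than a few pixels, which is detection noise.
- **Forces:** wrist readings at the end of each move stayed at or below about 6 N.

**Disagreements:**
- **Three-bay tray:** the top and side views differed by about 3 mm in y. I aimed between them, and the flat carton went in without touching the walls.
- **Tall carton:** after placing, the side-view fit put it about 20 mm off in y. I put that down to the tray wall hiding its base, since the top-view fit was within about 5 mm of the aimed position.

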